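# Find the tin that rattles

### The job

Three identical sealed tins stand on the table, and in one of them the contents have come loose. Pick up and shake the tins endways in the air, setting each silent one back where it stood, lid up, until you find the one that rattles; shake that one too, then present it: hold it out level, lid up, about 20 cm above the middle of the grey board, its long side parallel to the board's long side. Finish still holding it there, still, and leave the jar, the cup and the small bottle alone.

Things in the scene. Friction and masses are not known exactly. Their poses are not given: they have to be found in the camera images.
- tin_a: flat sealed metal tin, 100 x 56 x 30 mm (x long side, y short side, z up through the lid), total about 0.28 kg, plain metal with a slip-over lid and a paper seal at each short end; stands lid up on the table, long side within about 0.5 rad of world x; origin at the centre of its underside; solid to the grip, best pinched across its 56 mm width; all three tins look alike and weigh alike
- tin_b: flat sealed metal tin, 100 x 56 x 30 mm (x long side, y short side, z up through the lid), total about 0.28 kg, plain metal with a slip-over lid and a paper seal at each short end; stands lid up on the table, long side within about 0.5 rad of world x; origin at the centre of its underside; solid to the grip, best pinched across its 56 mm width; all three tins look alike and weigh alike
- tin_c: flat sealed metal tin, 100 x 56 x 30 mm (x long side, y short side, z up through the lid), total about 0.28 kg, plain metal with a slip-over lid and a paper seal at each short end; stands lid up on the table, long side within about 0.5 rad of world x; origin at the centre of its underside; solid to the grip, best pinched across its 56 mm width; all three tins look alike and weigh alike
- contents_a (a joint): place of the one piece (0.15 kg) in tin_a along its long side, as an angle: 0 = middle, 0.1 rad = 30 mm towards +x, limits -0.1 to 0.1; starts near 0 in each tin. In two tins it is wedged and stays; in one it slides endways freely and rests at an end: tipping the tin endways 0.2 rad or more, or jerking it at 2 m/s2, sends it to the other end, and the wrist feels the knock and the shifted weight
- contents_b (a joint): place of the one piece (0.15 kg) in tin_b along its long side, as an angle: 0 = middle, 0.1 rad = 30 mm towards +x, limits -0.1 to 0.1; starts near 0 in each tin. In two tins it is wedged and stays; in one it slides endways freely and rests at an end: tipping the tin endways 0.2 rad or more, or jerking it at 2 m/s2, sends it to the other end, and the wrist feels the knock and the shifted weight
- contents_c (a joint): place of the one piece (0.15 kg) in tin_c along its long side, as an angle: 0 = middle, 0.1 rad = 30 mm towards +x, limits -0.1 to 0.1; starts near 0 in each tin. In two tins it is wedged and stays; in one it slides endways freely and rests at an end: tipping the tin endways 0.2 rad or more, or jerking it at 2 m/s2, sends it to the other end, and the wrist feels the knock and the shifted weight
- grey_board: flat grey board, 280 x 210 x 12 mm, fixed on the table beyond the tins; origin at the centre of its underside, its x axis runs along its 280 mm side
- jar_aqua: white screw-top paint jar, 70 mm wide, 83 mm high, left of the work (bystander); origin at the centre of its underside
- cup_red: small lidded paint cup, 71 mm wide, 55 mm high, right of the work (bystander); origin at the centre of its underside
- bottle_yellow: small yellow bottle, 29 mm wide, 73 mm high, left of the board (bystander); origin at the centre of its underside
Mind the look-alikes: they are no part of the job. Leave any orange or red look-alike of the tin_c alone.

How it is judged:
By the outcome, as a careful person would: the job done as asked, in the order asked, and still so for the second after the job is handed in, while the arm keeps its last pose, push and grip.
It also fails if it takes over 70 s, if anything falls off the work surface, if the arm or the gripper's body presses on something with over 40 N, if the wrist force passes 120 N, or if a joint passes its speed limit or range.

### The arm

A 7-joint arm with a two-finger parallel gripper is mounted at the origin on a cart in front of the work surface, level with it; the furniture and walls round the work are solid. World frame = base frame: x ahead of the robot, y to its left, z up, the work surface at z = 0. Lengths are in m, angles in rad, forces in N, time in s.
With the tool pointing down it reaches from about 0.35 to 0.9 m from the base axis. Payload 8.1 kg.
Tool frame: the origin (TCP) lies on the centre line of the jaws, within the pads' length; the fingertips stand arm.tips_ahead ahead of it and the grasp point (between the pads) lies 8 mm behind it (arm.tips_ahead is the distance from the TCP to the fingertips, in m); z points along the fingers, y is the direction in which the jaws open and shut (so a half turn about z gives the same grasp; the last joint's range is limited). The gripper opens to 92 mm and grips with 3 to 60 N. Pads are 19 mm wide; open, the fingers measure 130 mm over their backs; the gripper's body (75 mm by 190 mm) begins 47 mm behind the grasp point.
Start: joints at [-1.413, 0.434, 0.025, 1.573, -0.012, 1.134, -0.075], TCP at [0.161, 0.604, 0.238] pointing down, gripper open.
Joint ranges: [-2.62, 2.62], [-0.44, 2.09], [-1.27, 1.32], [0.08, 2.57], [-1.32, 4.46], [0.12, 2], [-2.74, 2.74]. Speed limits (rad/s): [2.22, 2.22, 3.01, 3.01, 3.14, 3.14, 3.14].

### API

Orientations are given as a rotation vector (axis times angle).
In Python, from cell import arm gives the robot as it stands. The module is installed in compiled form; this text tells all that it offers.
- The arm moves only by the tool jog_arm, never from a script. Its argument "moves" is a list of rows, each an object with "twist": the turn, a rotation vector about the tool's x, y, z in units of 10 degrees (1.0 is 10 degrees), a list of three; "xyz": the shift along the tool's x, y, z in units of 60 mm (1.0 is 60 mm), a list of three; "grip": the closure, from -1 (fully open) to 1 (shut). A call has 1 to 5 rows; each row is the pose to reach, as a shift and turn from the pose commanded when the call began, along the tool's axes at that moment; what a row does not reach only later rows make up. A row lasts 1/8 s, in which the tool goes at most 62.5 mm and 10.7 degrees, less where a joint would pass 70% of its speed; a pose out of reach is approached as far as the arm can. A call with a gripper value outside its range is refused whole. The fingers move at their own pace and stop on an object; "force" is the grip in N (left out, the last holds). Time passes only in rows, so rows that repeat a pose let the fingers close. It gives the time, the measured TCP pose, the force and the opening at its end, in the units of the state.
- arm.observe(): the state, without advancing time (a new reading comes with each control period).
- arm.get_image(name): name is "scene" or "top"; returns the picture (384x512x3 uint8, blue, green, red); there is no depth.
- arm.camera_params(name): a dict with "mtx" (3x3 intrinsics, pixels), "T" (4x4, takes a point from camera to world coordinates). Camera axes: x right, y down, z forward; pixel columns grow to the right and rows downward; lengths in m; the calibration is good to about 2 mm. A picture is of the moment at which its call begins. camera_params takes no time and is no camera call.
- arm.sign_off(): hands the job in, once; it reports no verdict.
The state is a dict: "clock": time; "joints": joint angles; "dq": joint speeds; "joint_efforts": joint torques, N m; "position": TCP position; "ee_rot": TCP orientation; "force": force on the tool from outside, world axes, zero at the start; "ft_torque": the same for the moment, N m; "width": opening from 0.0 (shut) to 1.0 (fully open).
Only numpy, scipy, OpenCV 4.12 (cv2) and the standard library are available. Lean on these libraries where they do the work, as an engineer would, in place of code of your own. Each camera call takes 0.05 s, during which the arm holds its last target. There are 200 camera calls.

## Working session

There is one attempt and no reset: what is moved stays moved. The work goes in short steps, Python scripts to look and compute and a tool call to move; the robot and the scene stay as the last step left them, time stands still between calls to the robot, and variables do not carry over. Pictures are saved under pics/ and viewed, about 8 in all and at most 12, crops included, and the job is handed in when it is done.

Besides the shell and the picture viewer there is one more tool, called after "Call:" as a command line: name --argument value ..., lists and objects as JSON in quotes. jog_arm: Moves the arm, as the interface text tells. Its arguments: {"type":"object","properties":{"moves":{"type":"array","items":{"type":"object","properties":{"twist":{"type":"array","items":{"type":"number"}},"xyz":{"type":"array","items":{"type":"number"}},"grip":{"type":"number"}}}},"force":{"type":"number"}},"required":["moves"]}

```bash
mkdir -p pics
python3 - <<'E'
from cell import arm
import cv2,numpy as np
np.set_printoptions(precision=4,suppress=True)
for n in("scene","top"):
    cv2.imwrite(f"pics/{n}0.png",arm.get_image(n)); p=arm.camera_params(n); print(n,p["mtx"],p["T"])
print(arm.observe(),arm.tips_ahead)
E
```

```text
scene [[369.5892   0.     254.1119]
 [  0.     369.5892 196.179 ]
 [  0.       0.       1.    ]] [[-0.381  -0.5142  0.7684 -0.3718]
 [-0.9245  0.204  -0.3219  0.4054]
 [ 0.0088 -0.8331 -0.5531  0.5771]
 [ 0.      0.      0.      1.    ]]
top [[460.1017   0.     250.0686]
 [  0.     460.1017 181.718 ]
 [  0.       0.       1.    ]] [[-0.0478 -0.7752  0.6299 -0.4652]
 [-0.9988  0.0455 -0.0198  0.0344]
 [-0.0133 -0.63   -0.7765  1.1555]
 [ 0.      0.      0.      1.    ]]
{'clock': 0.1, 'joints': array([-1.4126,  0.4351,  0.025 ,  1.574 , -0.0116,  1.134 , -0.0751]), 'dq': array([-0.0002, -0.0016,  0.0006, -0.002 , -0.0008, -0.0005,  0.0005]), 'joint_efforts': array([  0.0023, -66.9124,   0.9873, -31.5145,  -0.0607,   0.0374,
         0.    ]), 'position': array([0.1611, 0.6034, 0.237 ]), 'ee_rot': array([-0.4088, -3.1148,  0.0022]), 'force': array([-0.732 ,  0.3883, -0.4081]), 'ft_torque': array([ 0.0206, -0.0205,  0.0381]), 'width': 1.000176283320622} 0.011
```

View pics/top0.png

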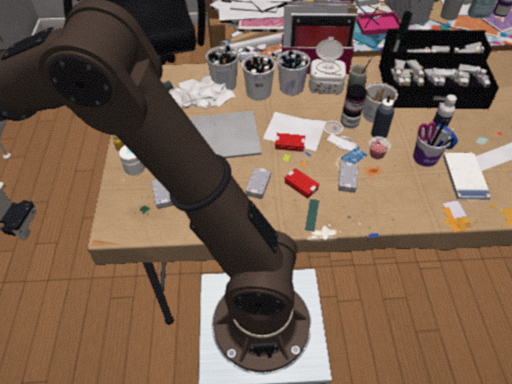

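View pics/scene0.png

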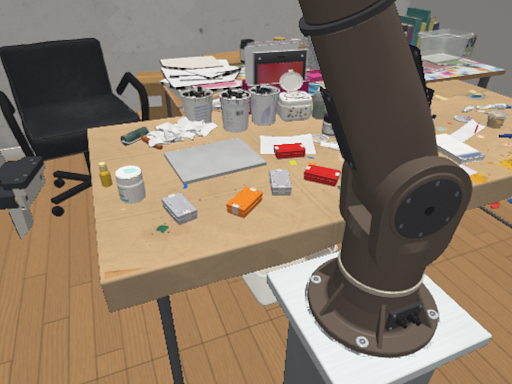

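The top view shows grey tins at about (163,193), (258,182) and (348,178), with red look-alikes at (290,142) and (302,182). In the scene view there is an orange look-alike at (245,202), and grey tins at (180,207) and (281,181). The board is at about (228,135) in the top view. I'll enlarge both views.

Run:
```python
import cv2,numpy as np
a=cv2.imread("pics/top0.png")[105:215,110:370]; b=cv2.imread("pics/scene0.png")[130:230,150:350]
a=cv2.resize(a,None,fx=3,fy=3,interpolation=2); b=cv2.resize(b,None,fx=2.6,fy=2.6,interpolation=2)
o=np.zeros((600,780,3),np.uint8); o[:330]=a; o[335:595,:520]=b
cv2.imwrite("pics/crop1.png",o)
```

```text
(no output)
```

View pics/crop1.png

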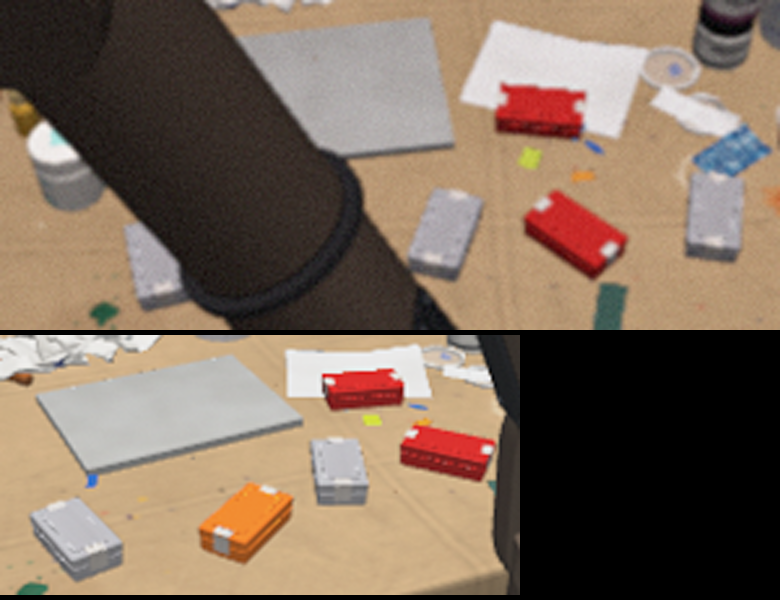

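```bash
cat > h.py <<'E'
import cv2,numpy as np
from cell import arm
from scipy.spatial.transform import Rotation as R
np.set_printoptions(precision=4,suppress=True)
def world(n,px,z):
    p=arm.camera_params(n);T=p["T"];d=T[:3,:3]@np.linalg.inv(p["mtx"])@np.array([*px,1.])
    return T[:3,3]+d*(z-T[2,3])/d[2]
def proj(n,P):
    p=arm.camera_params(n);T=p["T"];c=(np.atleast_2d(P)-T[:3,3])@T[:3,:3]@p["mtx"].T
    return c[:,:2]/c[:,2:]
E
python3 - <<'E'
from h import *
t=lambda L:[(110+(x-1)/3,105+(y-1)/3) for x,y in L]
s=lambda L:[(150+(x-1)/2.6,130+(y-336)/2.6) for x,y in L]
for name,n,L,z in[("mid","top",t([(432,190),(483,195),(460,262),(411,255)]),.03),
 ("mid","scene",s([(312,441),(357,439),(367,487),(316,487)]),.03),
 ("right","top",t([(691,175),(745,177),(740,249),(686,247)]),.03),
 ("left","scene",s([(31,514),(74,499),(122,545),(75,563)]),.03),
 ("orange","scene",s([(200,528),(244,486),(293,494),(247,547)]),.03),
 ("board","scene",s([(37,402),(230,356),(302,420),(92,470)]),.012)]:
    P=np.array([world(n,p,z)[:2] for p in L]);r=cv2.minAreaRect(P.astype(np.float32)*1000)
    e=np.roll(P,-1,0)-P; print(name,n,P.mean(0),"sides",np.linalg.norm(e,axis=1),"ang",np.degrees(np.arctan2(e[:,1],e[:,0])))
E
```

```text
mid top [ 0.4547 -0.0215] sides [0.0552 0.0943 0.0515 0.0913] ang [-100.7616  161.0972   76.4117  -16.7979]
mid scene [ 0.4456 -0.0161] sides [0.0525 0.1038 0.0544 0.099 ] ang [-106.403   159.2569   68.4031  -21.9321]
right top [ 0.4566 -0.3067] sides [0.0579 0.1009 0.0555 0.1007] ang [-96.2593 165.9704  83.9289 -12.668 ]
left scene [0.425  0.2831] sides [0.0481 0.1011 0.0502 0.1009] ang [ -76.1004 -165.695   103.7009   13.1242]
orange scene [0.3896 0.1141] sides [0.0895 0.0541 0.1063 0.0571] ang [ -50.3746 -128.5502  131.734    33.9069]
board scene [0.6695 0.1118] sides [0.2793 0.2088 0.2692 0.1902] ang [ -81.5452 -175.1601   94.5781    7.6966]
```

```bash
cat >> h.py <<'E'
from scipy.optimize import minimize
def box(x,y,a,L=.1,W=.056,H=.03,z=0):
    c,s=np.cos(a),np.sin(a)
    return np.array([[x+c*u*L/2-s*v*W/2,y+s*u*L/2+c*v*W/2,z+w*H] for u in(-1,1) for v in(-1,1) for w in(0,1)])
K=8
def sil(n,B,shape):
    m=np.zeros(shape,np.uint8)
    cv2.fillConvexPoly(m,cv2.convexHull((proj(n,B)*256).round().astype(np.int32)),255,shift=8,lineType=cv2.LINE_AA); return m/255.
def fit(imgs,x0,dims=(.1,.056,.03),pad=9,sat=45,lohue=None):
    D=[]
    for n,im in imgs:
        near=cv2.dilate((sil(n,box(*x0,*dims),im.shape[:2])>0).astype(np.uint8),np.ones((2*pad+1,)*2))
        f=im.astype(float); gr=np.clip((sat-(f[...,2]-f[...,0]))/20+.5,0,1)*near  # brown has red>>blue
        D.append((n,gr))
    cost=lambda v:sum(((sil(n,box(*v,*dims),g.shape)-g)**2).sum() for n,g in D)
    best=min((minimize(cost,np.array(x0)+[0,0,d],method="Nelder-Mead",options=dict(initial_simplex=np.array(x0)+[0,0,d]+np.array([[0,0,0],[.01,0,0],[0,.01,0],[0,0,.1]]),xatol=1e-4,fatol=.01)) for d in(-.1,0,.1)),key=lambda r:r.fun)
    return best.x,best.fun,[g.sum() for _,g in D]
def rows(pos,yaw,tilt=0.,o=None):
    "tool-frame jog in move units to TCP pos, tool x at yaw (deg), tilt about tool y (deg)"
    o=o or arm.observe();R0=R.from_rotvec(o["ee_rot"]);f=np.radians(yaw)
    Rt=R.from_matrix(np.array([[np.cos(f),np.sin(f),0],[np.sin(f),-np.cos(f),0],[0,0,-1]]).T.T)*R.from_euler("y",tilt,degrees=True)
    d=R0.inv().apply(np.array(pos)-o["position"]); w=np.degrees((R0.inv()*Rt).as_rotvec())
    print("xyz",(d/.06).round(2),"twist",(w/10).round(2),"| at",o["position"],"joints",o["joints"],"F",o["force"],"T",o["ft_torque"],"w",round(o["width"],3),"t",o["clock"])
E
python3 - <<'E'
from h import *
t=cv2.imread("pics/top0.png");s=cv2.imread("pics/scene0.png")
for px in((258,182),(250,200),(348,178)): print(t[px[1],px[0]])
for sat in(25,35,45):
  print("left s",fit([("scene",s)],[.425,.283,.24],sat=sat))
  print("mid t",fit([("top",t)],[.452,-.02,-.32],sat=sat));print("mid s",fit([("scene",s)],[.452,-.02,-.32],sat=sat))
  print("right t",fit([("top",t)],[.4566,-.3067,-.17],sat=sat,pad=6))
print("board s",fit([("scene",s)],[.67,.11,1.68],(.28,.21,.012)))
E
```

```text
[166 162 167]
[58 75 94]
[170 165 171]
left s (array([0.4342, 0.2822, 0.1378]), np.float64(179.04721741637832), [np.float64(786.35)])
mid t (array([ 0.4518, -0.0162, -0.3221]), np.float64(358.5492147251057), [np.float64(813.55)])
mid s (array([ 0.4578, -0.0232, -0.4236]), np.float64(125.76978373702421), [np.float64(537.55)])
right t (array([ 0.4819, -0.314 , -0.2745]), np.float64(125.88132545174932), [np.float64(631.65)])
left s (array([0.4343, 0.2824, 0.1378]), np.float64(168.58185986159168), [np.float64(807.2500000000001)])
mid t (array([ 0.4519, -0.0168, -0.3215]), np.float64(383.1195049980777), [np.float64(867.05)])
mid s (array([ 0.4533, -0.0207, -0.4099]), np.float64(116.8508967704729), [np.float64(559.45)])
right t (array([ 0.4817, -0.3136, -0.2571]), np.float64(118.55306805074973), [np.float64(656.0)])
left s (array([0.4342, 0.2822, 0.1503]), np.float64(154.77964917339483), [np.float64(842.15)])Traceback (most recent call last):
  File "<stdin>", line 6, in <module>
  File "h.py", line 26, in fit
    best=min((minimize(cost,np.array(x0)+[0,0,d],method="Nelder-Mead",options=di
[... 848 characters left out ...]
da v:sum(((sil(n,box(*v,*dims),g.shape)-g)**2).sum() for n,g in D)
                  ~~~^^^^^^^^^^^^^^^^^^^^^^^^^^^^^^^^^^^^^^^^^^^^^^^^^^^^^^^^^^
  File "h.py", line 25, in <genexpr>
    cost=lambda v:sum(((sil(n,box(*v,*dims),g.shape)-g)**2).sum() for n,g in D)
                        ~~~^^^^^^^^^^^^^^^^^^^^^^^^^
  File "h.py", line 18, in sil
    cv2.fillConvexPoly(m,cv2.convexHull((proj(n,B)*256).round().astype(np.int32)),255,shift=8,lineType=cv2.LINE_AA); return m/255.
                                         ~~~~^^^^^
  File "h.py", line 9, in proj
    p=arm.camera_params(n);T=p["T"];c=(np.atleast_2d(P)-T[:3,3])@T[:3,:3]@p["mtx"].T
ValueError: time passes only in moves, steps and waits
```

```bash
python3 - <<'E'
s=open("h.py").read()
s=s.replace('def world','CP={n:arm.camera_params(n) for n in("scene","top")}\ndef world',1).replace('p=arm.camera_params(n);','p=CP[n];')
s=s.replace('sat=45,lohue=None','sat=.2').replace('gr=np.clip((sat-(f[...,2]-f[...,0]))/20+.5,0,1)*near  # brown has red>>blue','gr=np.clip((sat-1+f[...,0]/(f[...,2]+1))/.1+.5,0,1)*near*(f.max(2)>70)  # brown has red>>blue')
open("h.py","w").write(s)
E
cat > ov.py <<'E'
from h import *
def overlay(img,n,boxes,crop,k,fn):
    x0,y0,x1,y1=crop; o=cv2.resize(img[y0:y1,x0:x1],None,fx=k,fy=k,interpolation=2)
    for B in boxes:
        h=((proj(n,B)-[x0,y0]+.5)*k).astype(np.int32)
        for i in range(8):
            for j in(1,2,4):
                if not i&j: cv2.line(o,h[i].tolist(),h[i|j].tolist(),(0,255,0),1)
    if fn: cv2.imwrite(fn,o)
    return o
E
python3 - <<'E'
from ov import *
t=cv2.imread("pics/top0.png");s=cv2.imread("pics/scene0.png");r={}
for nm,L,x0 in[("left",[("scene",s)],[.43,.283,.24]),("mid t",[("top",t)],[.452,-.02,-.32]),("mid s",[("scene",s)],[.452,-.02,-.32]),("mid",[("scene",s),("top",t)],[.452,-.02,-.32]),("right",[("top",t)],[.4566,-.3067,-.17])]:
  r[nm]=fit(L,x0,pad=6); print(nm,r[nm])
b=fit([("scene",s)],[.67,.11,1.68],(.28,.21,.012),pad=6);print("board",b)
BB=[box(*r[k][0]) for k in("left","mid","right")]+[box(*b[0],.28,.21,.012)]
a=overlay(t,"top",BB,(110,105,370,215),3,None);c=overlay(s,"scene",BB,(150,130,300,230),3,None)
o=np.zeros((632,780,3),np.uint8);o[:330]=a;o[332:632,:450]=c;cv2.imwrite("pics/ov1.png",o[:600+32][:600] if 0 else cv2.resize(o,(740,600)))
E
```

```text
left (array([0.4356, 0.2818, 0.1335]), np.float64(124.0588119102173), [np.float64(750.9776462891955)])
mid t (array([ 0.4584, -0.0203, -0.2796]), np.float64(81.08665047242377), [np.float64(526.9214607757737)])
mid s (array([ 0.4581, -0.0232, -0.4125]), np.float64(84.66038751691984), [np.float64(517.9138632496615)])
mid (array([ 0.4583, -0.0222, -0.3854]), np.float64(186.3933488892925), [np.float64(517.9138632496615), np.float64(526.9214607757737)])
right (array([ 0.4831, -0.3138, -0.2609]), np.float64(115.1724084418342), [np.float64(640.6446587381649)])
board (array([0.6824, 0.1091, 1.6442]), np.float64(308.97948857118485), [np.float64(2977.604457433056)])
```

View pics/ov1.png

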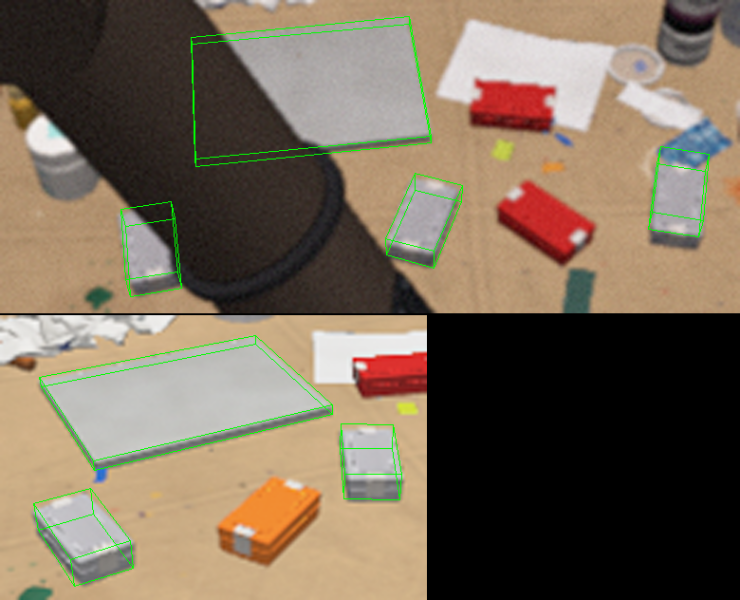

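The overlay fits the mid tin and the board. The right tin's fit is pulled by the blue scrap at about (690,145), so it must be redone, and the left tin is half hidden by the arm in the top view. Candidates in the top view:
- **Grey tins:** (163,193), (258,182) and (348,178). These are the ones I want.
- **Red look-alikes:** (290,142) and (302,182). Leave alone.
- **Orange look-alike:** scene (245,202). Leave alone.

I'll start with the middle tin.

Run:
```python
from h import *
rows([.458,-.022,.25],160)
```

```text
xyz [-7.47 -8.79 -0.2 ] twist [-0.01  0.    0.5 ] | at [0.1611 0.6034 0.237 ] joints [-1.4126  0.4351  0.025   1.574  -0.0116  1.134  -0.0751] F [-0.732   0.3883 -0.4081] T [ 0.0206 -0.0205  0.0381] w 1.0 t 0.1
```

Call:
jog_arm --moves '[{"xyz": [-0.6, -0.7, 0], "grip": -1}, {"xyz": [-1.2, -1.4, -0.1], "grip": -1}, {"xyz": [-1.8, -2.1, -0.2], "grip": -1}, {"xyz": [-2.4, -2.8, -0.2], "grip": -1}, {"xyz": [-3.0, -3.5, -0.2], "twist": [0, 0, 0.5], "grip": -1}]'

```text
invalid input at $.moves[0]: expected keys twist, xyz, grip
```

Run:
```python
from h import *
rows([.458,-.022,.25],160)
```

```text
xyz [-7.47 -8.79 -0.2 ] twist [-0.01  0.    0.5 ] | at [0.1611 0.6034 0.237 ] joints [-1.4126  0.4351  0.025   1.574  -0.0116  1.134  -0.0751] F [-0.732   0.3883 -0.4081] T [ 0.0206 -0.0205  0.0381] w 1.0 t 0.1
```

Call:
jog_arm --moves '[{"twist": [0, 0, 0], "xyz": [-0.6, -0.7, 0], "grip": -1}, {"twist": [0, 0, 0], "xyz": [-1.2, -1.4, -0.1], "grip": -1}, {"twist": [0, 0, 0.2], "xyz": [-1.8, -2.1, -0.2], "grip": -1}, {"twist": [0, 0, 0.4], "xyz": [-2.4, -2.8, -0.2], "grip": -1}, {"xyz": [-3.0, -3.5, -0.2], "twist": [0, 0, 0.5], "grip": -1}]'

```text
clock: 0.72
position: [0.2815, 0.3527, 0.2497]
ee_rot: [0.546, 3.094, 0.0]
force: [1.4, -0.4, 0.0]
width: 1.002
```

Run:
```python
from h import *
rows([.458,-.022,.25],160)
```

```text
xyz [-4.9  -4.86 -0.01] twist [0. 0. 0.] | at [0.2815 0.3527 0.2497] joints [-1.1197  0.1362  0.1176  1.9643 -0.0185  1.0421  0.2278] F [ 1.4244 -0.4077  0.0288] T [-0.0541 -0.0427 -0.0153] w 1.002 t 0.725
```

Call:
jog_arm --moves '[{"twist": [0, 0, 0], "xyz": [-0.7, -0.7, 0], "grip": -1}, {"twist": [0, 0, 0], "xyz": [-1.4, -1.4, 0], "grip": -1}, {"twist": [0, 0, 0], "xyz": [-2.1, -2.1, 0], "grip": -1}, {"twist": [0, 0, 0], "xyz": [-2.8, -2.8, 0], "grip": -1}, {"xyz": [-3.5, -3.5, 0], "twist": [0, 0, 0], "grip": -1}]'

```text
clock: 1.35
position: [0.407, 0.0837, 0.2498]
ee_rot: [0.544, 3.094, 0.001]
force: [1.3, 0.7, 1.2]
width: 1.003
```

Call:
jog_arm --moves '[{"twist": [0, 0, 0], "xyz": [-0.7, -0.7, 0], "grip": -1}, {"twist": [0, 0, 0], "xyz": [-1.4, -1.36, 0], "grip": -1}, {"twist": [0, 0, 0], "xyz": [-1.4, -1.36, 0], "grip": -1}]'

```text
clock: 1.72
position: [0.4588, -0.0243, 0.2498]
ee_rot: [0.555, 3.091, -0.003]
force: [0.3, 0.7, -0.0]
width: 1.002
```

Run:
```python
from ov import *
t=arm.get_image("top");s=arm.get_image("scene");cv2.imwrite("pics/top1.png",t);cv2.imwrite("pics/scene1.png",s)
I=[("scene",s),("top",t)]
rows([.458,-.022,.03],160)
a={}
for nm,L,x0 in[("left s",I[:1],[.432,.282,.18]),("left t",I[1:],[.432,.282,.18]),("left",I,[.432,.282,.18]),("right t",I[1:],[.462,-.31,-.2]),("right s",I[:1],[.462,-.31,-.2])]:
    a[nm]=fit(L,x0,pad=5);print(nm,a[nm])
BB=[box(*a["left"][0]),box(*a["right t"][0]),box(.458,-.022,-.35)]
A=overlay(t,"top",BB,(100,105,370,215),2.9,None);B=overlay(s,"scene",BB,(150,130,420,230),2.7,None)
o=np.zeros((600,790,3),np.uint8);o[:A.shape[0],:A.shape[1]]=A;o[325:325+B.shape[0],:B.shape[1]]=B;cv2.imwrite("pics/ov2.png",o)
```

```text
xyz [-0.02 -0.02  3.66] twist [-0.   -0.01 -0.  ] | at [ 0.4575 -0.0202  0.2494] joints [-0.5334  0.1473  0.5311  1.975  -0.0861  1.042   1.2575] F [-0.3147 -0.0236  0.9596] T [0.0018 0.0238 0.0174] w 0.998 t 1.825
left s (array([0.434 , 0.282 , 0.1426]), np.float64(116.17950617243943), [np.float64(743.8069265742852)])
left t (array([0.4376, 0.2832, 0.2405]), np.float64(64.3793974886341), [np.float64(539.0426188296146)])
left (array([0.437 , 0.2824, 0.1988]), np.float64(203.2948650929968), [np.float64(743.8069265742852), np.float64(539.0426188296146)])
right t (array([ 0.4854, -0.3151, -0.2787]), np.float64(126.60183264886805), [np.float64(648.0736845077411)])
right s (array([ 0.5216, -0.3202, -0.6057]), np.float64(154.75202737708537), [np.float64(350.0034250238209)])
```

View pics/ov2.png

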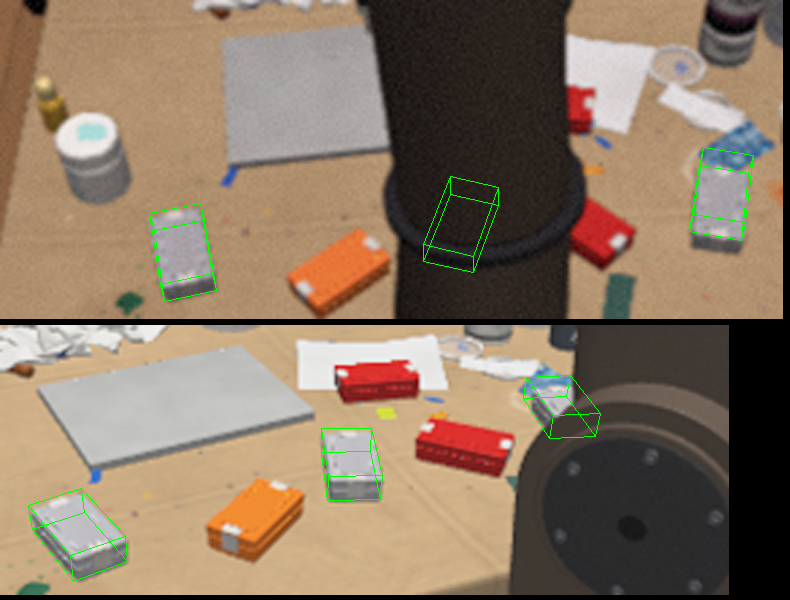

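The overlay shows the left tin boxed well in both views. The mid tin's box at -20° also sits well in the scene view. I'll descend on the mid tin.

Call:
jog_arm --moves '[{"twist": [0, 0, 0], "xyz": [0, 0, 1.0], "grip": -1}, {"twist": [0, 0, 0], "xyz": [0, 0, 2.0], "grip": -1}, {"twist": [0, 0, 0], "xyz": [0, 0, 2.8], "grip": -1}, {"twist": [0, 0, 0], "xyz": [0, 0, 3.2], "grip": -1}, {"twist": [0, 0, 0], "xyz": [0, 0, 3.2], "grip": -1}]'

```text
clock: 2.45
position: [0.4561, -0.0186, 0.0564]
ee_rot: [-0.54, -3.091, 0.001]
force: [-0.6, -0.2, 0.5]
width: 1.001
```

Run:
```python
from ov import *
s=arm.get_image("scene");cv2.imwrite("pics/scene2.png",s)
rows([.458,-.022,.016],160)
overlay(s,"scene",[box(.458,-.022,-.35)],(200,80,360,200),5,"pics/d1.png")
```

```text
xyz [-0.03 -0.05  0.69] twist [-0.   -0.01  0.01] | at [ 0.4571 -0.0188  0.0576] joints [-0.3929  0.4466  0.4157  2.1874 -0.3309  0.5682  1.4923] F [0.1071 0.1553 0.3942] T [-0.0339  0.0067  0.0086] w 0.996 t 2.5
```

View pics/d1.png

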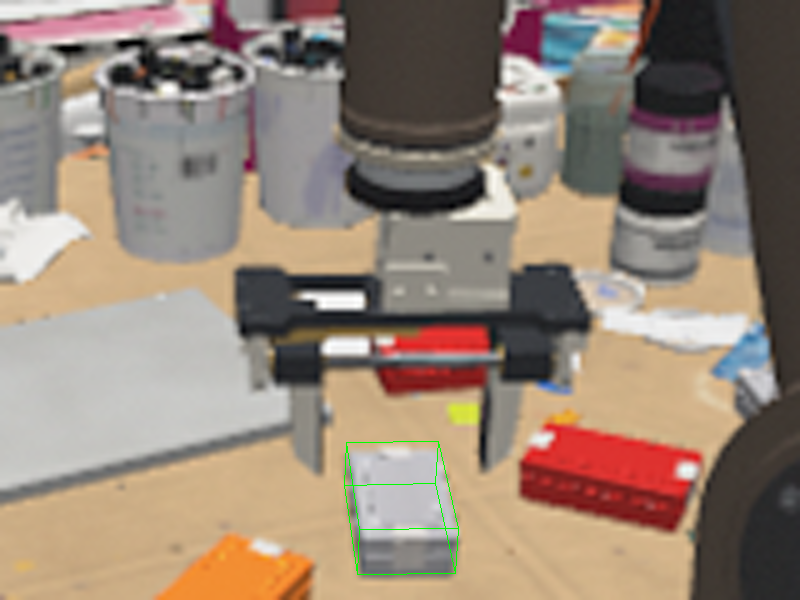

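The jaws straddle the tin at crop (400,500), with both fingers clear of the red tin. I'll go down and grip.

Call:
jog_arm --moves '[{"twist": [0, 0, 0], "xyz": [0, -0.04, 0.4], "grip": -1}, {"twist": [0, 0, 0], "xyz": [0, -0.04, 0.67], "grip": -1}, {"twist": [0, 0, 0], "xyz": [0, -0.04, 0.67], "grip": -0.2}, {"twist": [0, 0, 0], "xyz": [0, -0.04, 0.67], "grip": 1}, {"twist": [0, 0, 0], "xyz": [0, -0.04, 0.67], "grip": 1}]' --force 45

```text
clock: 3.12
position: [0.4577, -0.0218, 0.0185]
ee_rot: [0.543, 3.093, 0.001]
force: [0.1, -0.3, -0.0]
width: 0.721
```

Call:
jog_arm --moves '[{"twist": [0, 0, 0], "xyz": [0, 0, 0], "grip": 1}, {"twist": [0, 0, 0], "xyz": [0, 0, 0], "grip": 1}, {"twist": [0, 0, 0], "xyz": [0, 0, 0], "grip": 1}]'

```text
clock: 3.5
position: [0.4575, -0.0218, 0.0181]
ee_rot: [0.544, 3.093, 0.001]
force: [-0.2, 1.1, 7.9]
width: 0.605
```

Run:
```python
from h import *
rows([.458,-.022,.25],160)
```

```text
xyz [-0.01  0.   -3.86] twist [0.01 0.   0.01] | at [ 0.4575 -0.0218  0.0181] joints [-0.335   0.5198  0.3535  2.21   -0.3918  0.4688  1.5508] F [-0.1896  1.1011  7.8534] T [ 0.3791  0.1609 -0.0391] w 0.605 t 3.5
```

Call:
jog_arm --moves '[{"twist": [0, 0, 0], "xyz": [0, 0, -0.4], "grip": 1}, {"twist": [0, 0, 0], "xyz": [0, 0, -1.2], "grip": 1}, {"twist": [0, 0, 0], "xyz": [0, 0, -2.1], "grip": 1}, {"twist": [0, 0, 0], "xyz": [0, 0, -3], "grip": 1}, {"twist": [0, 0, 0], "xyz": [0, 0, -3], "grip": 1}]'

```text
clock: 4.12
position: [0.4591, -0.0222, 0.2008]
ee_rot: [0.543, 3.088, 0.004]
force: [0.6, -0.3, -4.1]
width: 0.607
```

Call:
jog_arm --moves '[{"twist": [0, 0, 0], "xyz": [0, 0, 0], "grip": 1}, {"twist": [0, 0, 0], "xyz": [0, 0, 0], "grip": 1}, {"twist": [0, 0, 0], "xyz": [0, 0, 0], "grip": 1}]'

```text
clock: 4.5
position: [0.4562, -0.0223, 0.1964]
ee_rot: [-0.544, -3.092, 0.002]
force: [-0.1, -0.7, -1.9]
width: 0.603
```

```bash
cat >> h.py <<'E'
def wr():
    "wrench in tool axes"
    o=arm.observe();r=R.from_rotvec(o["ee_rot"]).inv()
    print("pos",o["position"],"F",r.apply(o["force"]),"T",r.apply(o["ft_torque"]),"w",round(o["width"],3),"t",o["clock"],"q",o["joints"])
E
python3 - <<'E'
from h import *
wr()
E
```

```text
pos [ 0.4562 -0.0223  0.1964] F [-0.1553 -0.6542  1.9382] T [ 0.0228 -0.0199  0.0193] w 0.603 t 4.5 q [-0.5392  0.2171  0.5652  2.0533 -0.1456  0.9117  1.3274]
```

Call:
jog_arm --moves '[{"twist": [0, 1.0, 0], "xyz": [0, 0, 0], "grip": 1}, {"twist": [0, 2.0, 0], "xyz": [0, 0, 0], "grip": 1}, {"twist": [0, 2.4, 0], "xyz": [0, 0, 0], "grip": 1}, {"twist": [0, 2.4, 0], "xyz": [0, 0, 0], "grip": 1}, {"twist": [0, 2.4, 0], "xyz": [0, 0, 0], "grip": 1}]'

```text
clock: 5.12
position: [0.4567, -0.0221, 0.1972]
ee_rot: [-0.473, -2.687, -0.1]
force: [-1.3, -0.1, -2.7]
width: 0.606
```

```bash
python3 -c "
from h import *
wr()"
```

```text
pos [ 0.4567 -0.0221  0.1972] F [ 0.0204 -0.5066  2.999 ] T [ 0.0067 -0.706   0.0094] w 0.606 t 5.125 q [-0.3447  0.4939  0.5441  1.7609 -0.3138  1.3886  1.5458]
```

Call:
jog_arm --moves '[{"twist": [0, -1.0, 0], "xyz": [0, 0, 0], "grip": 1}, {"twist": [0, -2.0, 0], "xyz": [0, 0, 0], "grip": 1}, {"twist": [0, -2.4, 0], "xyz": [0, 0, 0], "grip": 1}, {"twist": [0, -2.4, 0], "xyz": [0, 0, 0], "grip": 1}, {"twist": [0, -2.4, 0], "xyz": [0, 0, 0], "grip": 1}]'

```text
clock: 5.75
position: [0.4572, -0.0218, 0.198]
ee_rot: [-0.543, -3.094, -0.002]
force: [0.2, -0.8, -2.2]
width: 0.607
```

```bash
python3 -c "
from h import *
wr()"
```

```text
pos [ 0.4572 -0.0218  0.198 ] F [-0.4433 -0.644   2.1964] T [-0.0119 -0.0451  0.0489] w 0.607 t 5.75 q [-0.5653  0.2176  0.5976  2.0527 -0.1553  0.914   1.3398]
```

Call:
jog_arm --moves '[{"twist": [0, -1.0, 0], "xyz": [0, 0, 0], "grip": 1}, {"twist": [0, -2.0, 0], "xyz": [0, 0, 0], "grip": 1}, {"twist": [0, -2.4, 0], "xyz": [0, 0, 0], "grip": 1}, {"twist": [0, -2.4, 0], "xyz": [0, 0, 0], "grip": 1}, {"twist": [0, -2.4, 0], "xyz": [0, 0, 0], "grip": 1}]'

```text
clock: 6.38
position: [0.4575, -0.0225, 0.1978]
ee_rot: [0.473, 2.688, -0.102]
force: [0.2, 1.0, -3.0]
width: 0.608
```

```bash
python3 -c "
from h import *
wr()"
```

```text
pos [ 0.4575 -0.0225  0.1978] F [1.3132 1.002  2.6635] T [ 0.0219  0.6605 -0.0362] w 0.608 t 6.375 q [-0.8253 -0.0075  0.5889  2.3658  0.5147  0.4828  0.5637]
```

Call:
jog_arm --moves '[{"twist": [0, 1.0, 0], "xyz": [0, 0, 0], "grip": 1}, {"twist": [0, 2.0, 0], "xyz": [0, 0, 0], "grip": 1}, {"twist": [0, 2.4, 0], "xyz": [0, 0, 0], "grip": 1}, {"twist": [0, 2.4, 0], "xyz": [0, 0, 0], "grip": 1}, {"twist": [0, 2.4, 0], "xyz": [0, 0, 0], "grip": 1}]'

```text
clock: 7.0
position: [0.4575, -0.0231, 0.1972]
ee_rot: [0.547, 3.093, -0.002]
force: [-1.2, -0.3, -2.0]
width: 0.606
```

```bash
python3 -c "
from h import *
wr()"
```

```text
pos [ 0.4575 -0.0231  0.1972] F [ 1.0156 -0.6991  1.9817] T [ 0.0028 -0.0138 -0.0208] w 0.606 t 7.0 q [-0.6418  0.2294  0.6967  2.0581 -0.1836  0.914   1.3755]
```

```bash
cat >> h.py <<'E'
def avg(n=8):
    L=[]
    for i in range(n):
        arm.get_image("scene");o=arm.observe();r=R.from_rotvec(o["ee_rot"]).inv();L.append(np.r_[r.apply(o["force"]),r.apply(o["ft_torque"])])
    L=np.array(L);print("tool wrench mean",L.mean(0),"Ty sem",L[:,4].std()/n**.5,"w",round(o["width"],3),"pos",o["position"],"t",o["clock"])
E
python3 -c "
from h import *
avg()"
```

```text
tool wrench mean [ 0.0047 -0.2309  2.4923  0.0113 -0.0198  0.009 ] Ty sem 0.00982745179288126 w 0.61 pos [ 0.4568 -0.0217  0.1978] t 7.4
```

Call:
jog_arm --moves '[{"twist": [0, 1.0, 0], "xyz": [0, 0, 0], "grip": 1}, {"twist": [0, 2.4, 0], "xyz": [0, 0, 0], "grip": 1}, {"twist": [0, 2.4, 0], "xyz": [0, 0, 0], "grip": 1}, {"twist": [0, 2.4, 0], "xyz": [0, 0, 0], "grip": 1}, {"twist": [0, 1.4, 0], "xyz": [0, 0, 0], "grip": 1}]'

```text
clock: 8.02
position: [0.4581, -0.0228, 0.1958]
ee_rot: [-0.504, -2.858, -0.056]
force: [-0.2, 0.3, -2.0]
width: 0.606
```

Call:
jog_arm --moves '[{"twist": [0, -1.0, 0], "xyz": [0, 0, 0], "grip": 1}, {"twist": [0, -1.4, 0], "xyz": [0, 0, 0], "grip": 1}, {"twist": [0, -1.4, 0], "xyz": [0, 0, 0], "grip": 1}, {"twist": [0, -1.4, 0], "xyz": [0, 0, 0], "grip": 1}]'

```text
clock: 8.52
position: [0.4573, -0.0217, 0.198]
ee_rot: [0.543, 3.094, 0.002]
force: [-0.0, 0.8, -2.8]
width: 0.605
```

```bash
python3 -c "
from h import *
avg();rows([.4575,-.0218,.0181],160)"
```

```text
tool wrench mean [ 0.0605 -0.1628  2.3639  0.0292 -0.0291 -0.0181] Ty sem 0.011143749735577824 w 0.607 pos [ 0.4571 -0.0224  0.1973] t 8.925
xyz [-0.    0.01  2.99] twist [-0. -0.  0.] | at [ 0.4571 -0.0224  0.1973] joints [-0.6697  0.2334  0.7319  2.0598 -0.1955  0.9166  1.3906] F [-0.1022 -0.65   -2.2088] T [0.0166 0.0183 0.0379] w 0.607 t 8.925
```

Level readings after opposite tilts differ by 0.009 N m, with about 0.015 of uncertainty. A loose piece would give about 0.09, so the middle tin is silent. I'll set it back.

Call:
jog_arm --moves '[{"twist": [0, 0, 0], "xyz": [0, 0, 0.9], "grip": 1}, {"twist": [0, 0, 0], "xyz": [0, 0, 1.8], "grip": 1}, {"twist": [0, 0, 0], "xyz": [0, 0, 2.5], "grip": 1}, {"twist": [0, 0, 0], "xyz": [0, 0, 2.85], "grip": 1}, {"twist": [0, 0, 0], "xyz": [0, 0, 2.98], "grip": 1}]'

```text
clock: 9.55
position: [0.4564, -0.0224, 0.0177]
ee_rot: [-0.544, -3.092, 0.001]
force: [-15.8, -1.0, 65.8]
width: 0.603
```

Call:
jog_arm --moves '[{"twist": [0, 0, 0], "xyz": [0, 0, 0], "grip": 1}, {"twist": [0, 0, 0], "xyz": [0, 0, 0], "grip": 0}, {"twist": [0, 0, 0], "xyz": [0, 0, 0], "grip": -1}, {"twist": [0, 0, 0], "xyz": [0, 0, 0], "grip": -1}, {"twist": [0, 0, 0], "xyz": [0, 0, 0], "grip": -1}]'

```text
clock: 10.18
position: [0.4572, -0.022, 0.0189]
ee_rot: [0.544, 3.094, 0.0]
force: [0.4, -0.5, -0.2]
width: 0.887
```

Call:
jog_arm --moves '[{"twist": [0, 0, 0], "xyz": [0, 0, -0.4], "grip": -1}, {"twist": [0, 0, 0], "xyz": [0, 0, -1.2], "grip": -1}, {"twist": [0, 0, 0], "xyz": [0, 0, -2.1], "grip": -1}, {"twist": [0, 0, 0], "xyz": [0, 0, -2.8], "grip": -1}, {"twist": [0, 0, 0], "xyz": [0, 0, -2.8], "grip": -1}]'

```text
clock: 10.8
position: [0.4588, -0.022, 0.1895]
ee_rot: [0.543, 3.089, 0.004]
force: [0.0, 0.0, -0.1]
width: 1.0
```

Run:
```python
from ov import *
s=arm.get_image("scene");cv2.imwrite("pics/scene3.png",s)
print("mid s",fit([("scene",s)],[.458,-.022,-.35],pad=5),fit([("scene",cv2.imread("pics/scene2.png"))],[.458,-.022,-.35],pad=5))
rows([.436,.2825,.2],180+12)
```

```text
mid s (array([ 0.4577, -0.0241, -0.4033]), np.float64(75.96611270138828), [np.float64(511.903631103509)]) (array([ 0.4579, -0.0231, -0.4102]), np.float64(92.55046237444654), [np.float64(525.8349182752403)])
xyz [ 2.07  4.64 -0.2 ] twist [ 0.01  0.02 -3.19] | at [ 0.4577 -0.0217  0.1878] joints [-0.6931  0.2535  0.7688  2.075  -0.228   0.8925  1.4269] F [ 0.243  -0.2372 -0.3702] T [-0.0121  0.007   0.0231] w 0.998 t 10.85
```

The mid tin is back within about 1 mm of where it stood. The set-down touched at 66 N, so I'll be gentler next time. Now the left tin.

Call:
jog_arm --moves '[{"twist": [0, 0, -0.5], "xyz": [0.3, 0.8, 0], "grip": -1}, {"twist": [0, 0, -1.2], "xyz": [0.7, 1.6, 0], "grip": -1}, {"twist": [0, 0, -1.9], "xyz": [1.1, 2.5, 0], "grip": -1}, {"twist": [0, 0, -2.6], "xyz": [1.5, 3.4, 0], "grip": -1}, {"twist": [0, 0, -3.2], "xyz": [1.9, 4.2, 0], "grip": -1}]'

```text
clock: 11.48
position: [0.4346, 0.2554, 0.1854]
ee_rot: [0.336, -3.122, 0.001]
force: [0.1, -0.2, 0.1]
width: 0.998
```

Run:
```python
from h import *
rows([.436,.2825,.06],180+12)
```

```text
xyz [-0.12  0.44  2.09] twist [-0.   -0.01  0.03] | at [0.4346 0.2554 0.1854] joints [-1.053   0.3139  0.5321  1.9618 -0.1984  0.9186  1.3646] F [ 0.1397 -0.2273  0.0538] T [ 0.0573 -0.0282  0.0087] w 0.998 t 11.475
```

Call:
jog_arm --moves '[{"twist": [0, 0, 0], "xyz": [-0.12, 0.43, 0.1], "grip": -1}, {"twist": [0, 0, 0], "xyz": [-0.12, 0.43, 1.0], "grip": -1}, {"twist": [0, 0, 0], "xyz": [-0.12, 0.43, 1.8], "grip": -1}, {"twist": [0, 0, 0], "xyz": [-0.12, 0.43, 2.1], "grip": -1}, {"twist": [0, 0, 0], "xyz": [-0.12, 0.43, 2.1], "grip": -1}]'

```text
clock: 12.1
position: [0.4365, 0.2784, 0.0586]
ee_rot: [0.325, -3.121, 0.005]
force: [1.0, -1.0, 0.7]
width: 0.999
```

Run:
```python
from ov import *
s=arm.get_image("scene")
rows([.436,.2825,.019],180+12)
overlay(s,"scene",[box(.437,.2825,.2)],(110,120,240,220),5,"pics/d2.png")
```

```text
xyz [0.01 0.06 0.68] twist [-0.01 -0.01 -0.01] | at [0.4373 0.279  0.0599] joints [-0.9868  0.5195  0.431   2.0417 -0.3471  0.6527  1.4524] F [ 0.4075 -0.8344  1.1753] T [ 0.0729  0.0208 -0.0028] w 1.002 t 12.15
```

View pics/d2.png

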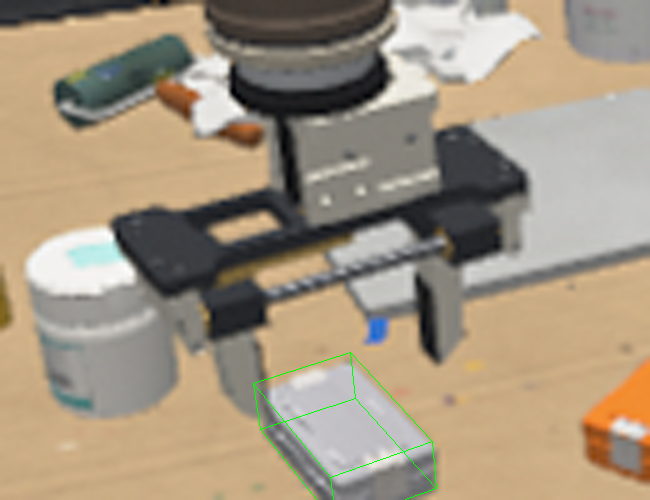

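Run:
```python
from h import *
print("jar top",world("top",(100+88/2.9,105+135/2.9),.083),"scene",world("scene",(110+100/5,120+262/5),.083))
for y in(-.095,.095):
  for x in(-.0375,.0375):
    f=np.radians(192);print(np.array([.436,.2825])+x*np.array([np.cos(f),np.sin(f)])+y*np.array([np.sin(f),-np.cos(f)]))
```

```text
jar top [0.5507 0.382  0.083 ] scene [0.5421 0.3812 0.083 ]
[0.4924 0.1974]
[0.4191 0.1818]
[0.4529 0.3832]
[0.3796 0.3676]
```

The jaws straddle the left tin at crop (345,430). The jar, at (0.546, 0.382), is about 58 mm from the gripper body. I'll grip.

Call:
jog_arm --moves '[{"twist": [0, 0, 0], "xyz": [0, 0.06, 0.4], "grip": -1}, {"twist": [0, 0, 0], "xyz": [0, 0.06, 0.66], "grip": -1}, {"twist": [0, 0, 0], "xyz": [0, 0.06, 0.66], "grip": -0.2}, {"twist": [0, 0, 0], "xyz": [0, 0.06, 0.66], "grip": 1}, {"twist": [0, 0, 0], "xyz": [0, 0.06, 0.66], "grip": 1}]' --force 45

```text
clock: 12.78
position: [0.4372, 0.2841, 0.0219]
ee_rot: [-0.329, 3.123, 0.001]
force: [-0.3, -0.1, -0.6]
width: 0.724
```

Call:
jog_arm --moves '[{"twist": [0, 0, 0], "xyz": [0, 0, 0], "grip": 1}, {"twist": [0, 0, 0], "xyz": [0, 0, 0], "grip": 1}, {"twist": [0, 0, 0], "xyz": [0, 0, 0], "grip": 1}]'

```text
clock: 13.15
position: [0.437, 0.2842, 0.0216]
ee_rot: [-0.33, 3.124, 0.001]
force: [-0.8, -0.0, 5.6]
width: 0.605
```

```bash
python3 -c "
from h import *
rows([.436,.2825,.2],192)"
```

```text
xyz [ 0.02 -0.02 -2.97] twist [0.   0.   0.01] | at [0.437  0.2842 0.0216] joints [-0.9574  0.5827  0.3843  2.0584 -0.3933  0.5692  1.4855] F [-0.7653 -0.0228  5.6238] T [0.0856 0.2201 0.0353] w 0.605 t 13.15
```

Call:
jog_arm --moves '[{"twist": [0, 0, 0], "xyz": [0, 0, -0.4], "grip": 1}, {"twist": [0, 0, 0], "xyz": [0, 0, -1.2], "grip": 1}, {"twist": [0, 0, 0], "xyz": [0, 0, -2.1], "grip": 1}, {"twist": [0, 0, 0], "xyz": [0, 0, -3], "grip": 1}, {"twist": [0, 0, 0], "xyz": [0, 0, -3], "grip": 1}]'

```text
clock: 13.78
position: [0.4385, 0.285, 0.2047]
ee_rot: [-0.329, 3.119, 0.007]
force: [0.9, 0.9, -4.1]
width: 0.61
```

```bash
python3 -c "
from h import *
wr()"
```

```text
pos [0.4385 0.285  0.2047] F [-1.0173  0.7259  4.0646] T [-0.0359 -0.0036 -0.0392] w 0.61 t 13.775 q [-1.1057  0.3187  0.5537  1.9032 -0.2031  0.9677  1.3214]
```

Call:
jog_arm --moves '[{"twist": [0, 1.0, 0], "xyz": [0, 0, 0], "grip": 1}, {"twist": [0, 2.0, 0], "xyz": [0, 0, 0], "grip": 1}, {"twist": [0, 2.4, 0], "xyz": [0, 0, 0], "grip": 1}, {"twist": [0, 2.4, 0], "xyz": [0, 0, 0], "grip": 1}, {"twist": [0, 1.4, 0], "xyz": [0, 0, 0], "grip": 1}]'

```text
clock: 14.4
position: [0.4376, 0.2833, 0.1978]
ee_rot: [0.302, -2.884, 0.042]
force: [-0.2, 0.1, -1.8]
width: 0.607
```

Call:
jog_arm --moves '[{"twist": [0, -1.0, 0], "xyz": [0, 0, 0], "grip": 1}, {"twist": [0, -1.4, 0], "xyz": [0, 0, 0], "grip": 1}, {"twist": [0, -1.4, 0], "xyz": [0, 0, 0], "grip": 1}, {"twist": [0, -1.4, 0], "xyz": [0, 0, 0], "grip": 1}]'

```text
clock: 14.9
position: [0.4365, 0.2841, 0.2012]
ee_rot: [0.33, -3.123, -0.001]
force: [1.2, -0.1, -3.2]
width: 0.605
```

```bash
python3 -c "
from h import *
avg()"
```

```text
tool wrench mean [-0.1633 -0.0118  2.766  -0.0531  0.0497  0.0141] Ty sem 0.0076968854962381535 w 0.609 pos [0.437  0.2837 0.2009] t 15.3
```

Call:
jog_arm --moves '[{"twist": [0, -1.0, 0], "xyz": [0, 0, 0], "grip": 1}, {"twist": [0, -2.0, 0], "xyz": [0, 0, 0], "grip": 1}, {"twist": [0, -2.4, 0], "xyz": [0, 0, 0], "grip": 1}, {"twist": [0, -2.4, 0], "xyz": [0, 0, 0], "grip": 1}, {"twist": [0, -1.4, 0], "xyz": [0, 0, 0], "grip": 1}]'

```text
clock: 15.92
position: [0.4348, 0.2821, 0.1999]
ee_rot: [-0.304, 2.853, 0.027]
force: [0.8, -1.8, -3.9]
width: 0.604
```

Call:
jog_arm --moves '[{"twist": [0, 1.0, 0], "xyz": [0, 0, 0], "grip": 1}, {"twist": [0, 1.4, 0], "xyz": [0, 0, 0], "grip": 1}, {"twist": [0, 1.4, 0], "xyz": [0, 0, 0], "grip": 1}, {"twist": [0, 1.4, 0], "xyz": [0, 0, 0], "grip": 1}]'

```text
clock: 16.42
position: [0.4382, 0.2809, 0.2006]
ee_rot: [-0.317, 3.089, -0.009]
force: [0.4, -1.3, -2.1]
width: 0.606
```

```bash
python3 -c "
from h import *
avg();rows([.437,.2842,.0216],192)"
```

```text
tool wrench mean [ 0.2995  0.0044  2.4769 -0.0601  0.0217  0.0061] Ty sem 0.006203105933324342 w 0.606 pos [0.4379 0.2813 0.201 ] t 16.825
xyz [0.11 0.08 2.99] twist [-0.05  0.21 -0.02] | at [0.4379 0.2813 0.201 ] joints [-1.1528  0.309   0.5924  1.935  -0.1864  0.9259  1.3015] F [-0.4894 -0.2416 -2.8476] T [ 0.0179  0.0083 -0.0574] w 0.606 t 16.825
```

Call:
jog_arm --moves '[{"twist": [0, 0.21, 0], "xyz": [0, 0, 0], "grip": 1}, {"twist": [0, 0.21, 0], "xyz": [0, 0, 0], "grip": 1}, {"twist": [0, 0.21, 0], "xyz": [0, 0, 0], "grip": 1}]'

```text
clock: 17.2
position: [0.4381, 0.281, 0.2008]
ee_rot: [-0.321, 3.125, -0.016]
force: [-0.5, 0.1, -2.8]
width: 0.604
```

```bash
python3 -c "
from h import *
avg(10);rows([.437,.2842,.0216],192)"
```

```text
tool wrench mean [ 0.0287 -0.1074  2.8109 -0.0636 -0.0505 -0.0089] Ty sem 0.009709794343768535 w 0.606 pos [0.4382 0.281  0.2009] t 17.7
xyz [0.01 0.09 2.99] twist [-0.06 -0.01 -0.03] | at [0.4382 0.281  0.2009] joints [-1.1284  0.3303  0.586   1.9062 -0.2083  0.9719  1.327 ] F [-0.6205 -0.3716 -1.8111] T [ 0.0621 -0.0157  0.0269] w 0.606 t 17.7
```

Call:
jog_arm --moves '[{"twist": [0, 1.0, 0], "xyz": [0, 0, 0], "grip": 1}, {"twist": [0, 2.0, 0], "xyz": [0, 0, 0], "grip": 1}, {"twist": [0, 2.4, 0], "xyz": [0, 0, 0], "grip": 1}, {"twist": [0, 2.4, 0], "xyz": [0, 0, 0], "grip": 1}, {"twist": [0, 1.4, 0], "xyz": [0, 0, 0], "grip": 1}]'

```text
clock: 18.32
position: [0.4396, 0.2807, 0.1985]
ee_rot: [0.292, -2.886, 0.055]
force: [-0.2, 0.5, -2.0]
width: 0.605
```

Call:
jog_arm --moves '[{"twist": [0, -1.0, 0], "xyz": [0, 0, 0], "grip": 1}, {"twist": [0, -1.4, 0], "xyz": [0, 0, 0], "grip": 1}, {"twist": [0, -1.4, 0], "xyz": [0, 0, 0], "grip": 1}, {"twist": [0, -1.4, 0], "xyz": [0, 0, 0], "grip": 1}]'

```text
clock: 18.82
position: [0.4382, 0.2813, 0.2013]
ee_rot: [0.321, -3.125, 0.014]
force: [0.7, -1.1, -2.4]
width: 0.604
```

```bash
python3 -c "
from h import *
avg(10);rows([.437,.2842,.0216],192)"
```

```text
tool wrench mean [ 0.0139  0.1329  2.6715 -0.053   0.0525 -0.006 ] Ty sem 0.009392499170271518 w 0.604 pos [0.4383 0.2809 0.2007] t 19.325
xyz [0.01 0.09 2.98] twist [-0.06 -0.01 -0.03] | at [0.4383 0.2809 0.2007] joints [-1.1418  0.3335  0.605   1.9069 -0.2162  0.973   1.3359] F [ 0.4354 -0.8603 -2.93  ] T [0.0798 0.091  0.0323] w 0.604 t 19.325
```

The left tin rattles: level Ty flips between +0.05 and -0.05 N m as predicted, twice. It is found and shaken. Next I'll refine the board pose and measure the tin in the hand.

Run:
```python
from ov import *
t=np.maximum(cv2.imread("pics/top0.png"),cv2.imread("pics/top1.png"));s=cv2.imread("pics/scene0.png")
B=[.675,.11,1.66];D=(.28,.21,.012)
r={k:fit(L,B,D,pad=5)for k,L in dict(s=[("scene",s)],t=[("top",t)],both=[("scene",s),("top",t)]).items()}
for k in r:print(k,r[k])
a=overlay(t,"top",[box(*r["both"][0],*D)],(160,95,280,175),4,None);b=overlay(s,"scene",[box(*r["both"][0],*D)],(155,130,275,190),4,None)
cv2.imwrite("pics/board.png",np.vstack([a,b]))
rows([r["both"][0][0],r["both"][0][1],.234],np.degrees(r["both"][0][2]))
```

```text
s (array([0.6824, 0.109 , 1.6444]), np.float64(245.71732655916614), [np.float64(2913.0848590646156)])
t (array([0.6843, 0.11  , 1.6682]), np.float64(198.13178180845782), [np.float64(3588.854947779875)])
both (array([0.6849, 0.1099, 1.6593]), np.float64(454.87571698913405), [np.float64(2913.0848590646156), np.float64(3588.854947779875)])
xyz [-3.45 -3.63 -0.52] twist [-0.05  0.04  9.66] | at [0.4383 0.2809 0.2007] joints [-1.1418  0.3335  0.605   1.9069 -0.2162  0.973   1.3359] F [ 0.4354 -0.8603 -2.93  ] T [0.0798 0.091  0.0323] w 0.604 t 19.325
```

View pics/board.png

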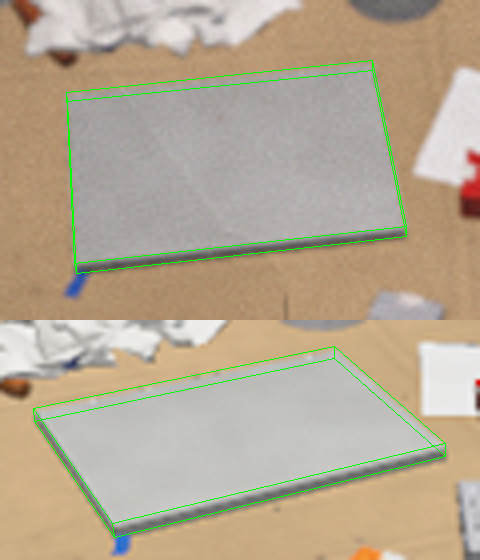

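The board box fits both views closely, with its centre at (0.6845, 0.1095) and the long side at 95°. I'll carry the tin over.

Call:
jog_arm --moves '[{"twist": [0, 0, 0.6], "xyz": [-0.2, -0.2, -0.2], "grip": 1}, {"twist": [0, 0, 1.5], "xyz": [-0.5, -0.5, -0.4], "grip": 1}, {"twist": [0, 0, 2.4], "xyz": [-0.9, -0.9, -0.5], "grip": 1}, {"twist": [0, 0, 3.3], "xyz": [-1.3, -1.4, -0.5], "grip": 1}, {"twist": [0, 0, 4.2], "xyz": [-1.7, -1.8, -0.5], "grip": 1}]'

```text
clock: 19.95
position: [0.5609, 0.1953, 0.232]
ee_rot: [0.828, 3.027, -0.014]
force: [-1.1, -0.4, -2.5]
width: 0.609
```

```bash
python3 -c "
from h import *
rows([.6845,.1095,.234],95)"
```

```text
xyz [-2.5  -0.18 -0.02] twist [-0.02  0.05  5.44] | at [0.5609 0.1953 0.232 ] joints [-0.9762  0.4693  0.8022  1.7027 -0.3574  1.127   0.9651] F [-1.1139 -0.3851 -2.4959] T [-0.0029  0.021   0.0043] w 0.609 t 19.95
```

Call:
jog_arm --moves '[{"twist": [0, 0, 0.9], "xyz": [-0.5, 0, 0], "grip": 1}, {"twist": [0, 0, 1.8], "xyz": [-1.0, -0.1, 0], "grip": 1}, {"twist": [0, 0, 2.7], "xyz": [-1.5, -0.1, 0], "grip": 1}, {"twist": [0, 0, 3.6], "xyz": [-2.0, -0.2, 0], "grip": 1}, {"twist": [0, 0, 4.5], "xyz": [-2.4, -0.2, 0], "grip": 1}]'

```text
clock: 20.58
position: [0.679, 0.1121, 0.2325]
ee_rot: [1.922, 2.477, -0.012]
force: [-0.3, 0.1, -3.3]
width: 0.602
```

```bash
python3 -c "
from h import *
rows([.6845,.1095,.234],95)"
```

```text
xyz [-0.07  0.08 -0.02] twist [-0.01  0.06  0.94] | at [0.679  0.1121 0.2325] joints [-0.7782  0.6934  0.9596  1.4548 -0.5655  1.2889  0.4787] F [-0.2962  0.0815 -3.2792] T [-0.0588  0.04   -0.0475] w 0.602 t 20.575
```

Call:
jog_arm --moves '[{"twist": [0, 0, 0.5], "xyz": [0, 0.05, 0], "grip": 1}, {"twist": [0, 0, 0.94], "xyz": [-0.05, 0.08, 0], "grip": 1}, {"twist": [0, 0, 0.94], "xyz": [-0.05, 0.08, 0], "grip": 1}, {"twist": [0, 0, 0.94], "xyz": [-0.05, 0.08, 0], "grip": 1}, {"twist": [0, 0, 0.94], "xyz": [-0.05, 0.08, 0], "grip": 1}]'

```text
clock: 21.2
position: [0.6836, 0.1119, 0.2328]
ee_rot: [2.11, 2.318, -0.01]
force: [-0.7, 0.4, -2.6]
width: 0.606
```

Run:
```python
from ov import *
s=arm.get_image("scene");t=arm.get_image("top");cv2.imwrite("pics/scene9.png",s);cv2.imwrite("pics/top9.png",t)
rows([.6845,.1095,.234],95)
BB=[box(.6845,.1095,1.658,z=.212),box(.437,.2825,.2),box(.458,-.022,-.37)]
a=overlay(s,"scene",BB,(130,70,330,220),4,"pics/fin.png")
print("mid",fit([("scene",s),("top",t)],[.458,-.022,-.37],pad=5)[:2],"before",fit([("scene",cv2.imread("pics/scene0.png")),("top",cv2.imread("pics/top0.png"))],[.458,-.022,-.37],pad=5)[:2])
```

```text
xyz [-0.04  0.01 -0.02] twist [0.   0.05 0.04] | at [0.6836 0.1118 0.2329] joints [-0.7857  0.7154  0.997   1.4431 -0.5973  1.3075  0.3445] F [ 0.0006  0.0483 -2.7048] T [-0.0242  0.1106 -0.0096] w 0.605 t 21.3
mid (array([ 0.4574, -0.0238, -0.3772]), np.float64(252.1894040331706)) before (array([ 0.4576, -0.0217, -0.3782]), np.float64(178.7487781953722))
```

View pics/fin.png

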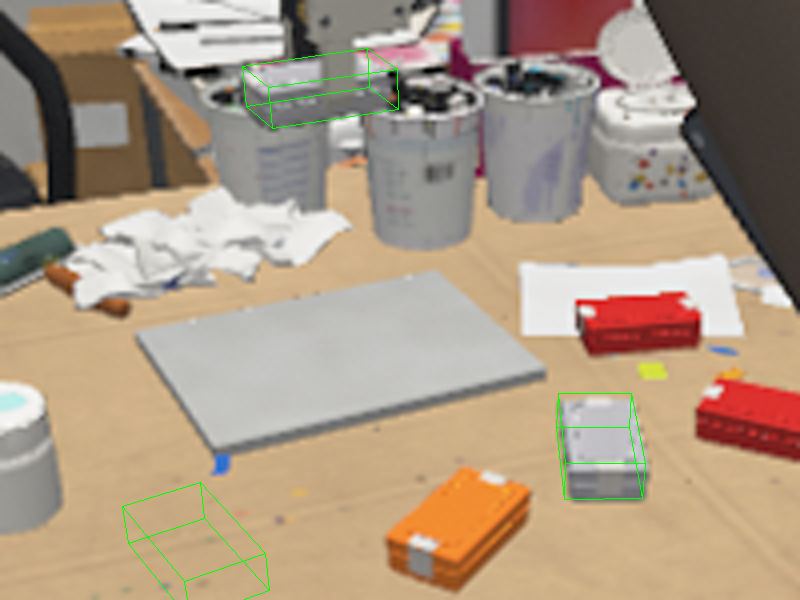

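The predicted box at crop (320,90) sits on the held tin, and the mid tin is back within 2 mm. I'll trim the last half degree, then look closely at the held tin for level.

Call:
jog_arm --moves '[{"twist": [0, 0.05, 0.04], "xyz": [-0.04, 0, 0], "grip": 1}, {"twist": [0, 0.05, 0.04], "xyz": [-0.04, 0, 0], "grip": 1}, {"twist": [0, 0.05, 0.04], "xyz": [-0.04, 0, 0], "grip": 1}, {"twist": [0, 0.05, 0.04], "xyz": [-0.04, 0, 0], "grip": 1}]'

```text
clock: 21.8
position: [0.6839, 0.1093, 0.2327]
ee_rot: [2.123, 2.314, -0.001]
force: [0.1, 0.4, -3.2]
width: 0.606
```

Run:
```python
from ov import *
s=arm.get_image("scene")
rows([.6845,.1095,.234],95)
b=overlay(s,"scene",[box(.6845,.1095,1.658,z=.212)],(175,40,255,115),7,None);a=overlay(s,"scene",[],(175,40,255,115),7,None)
cv2.imwrite("pics/fin2.png",cv2.resize(np.hstack([a,b]),None,fx=.7,fy=.7))
```

```text
xyz [ 0.    0.01 -0.02] twist [ 0.    0.01 -0.01] | at [0.6839 0.1093 0.2327] joints [-0.7774  0.7142  0.9949  1.444  -0.6038  1.3092  0.3459] F [ 0.091  -0.2476 -2.9502] T [-0.0688  0.0481  0.0078] w 0.606 t 21.85
```

View pics/fin2.png

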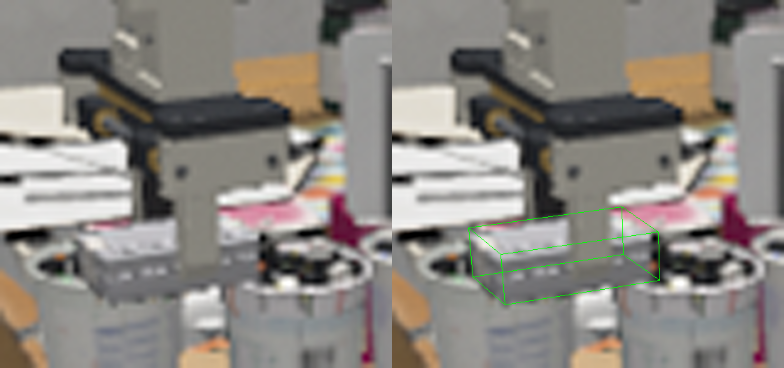

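The tin's edges run along the level model box at crop (565,260). It is level, lid up, centred over the board and held still, so I'm handing in.

```bash
python3 -c "
from cell import arm
print(arm.sign_off(),arm.observe()['clock'])"
```

```text
the job is handed in; nothing more can be done
the job is handed in; nothing more can be done
```

The left tin is the one that rattles. I shook it and handed the job in at about 22 s, with the arm still holding it out over the middle of the grey board.

- **Middle tin:** silent. The level wrist moment changed only about 0.01 N m between opposite tilts. I set it back lid up, within about 2 mm of where it stood. That set-down was harder than I wanted, with the wrist reading 66 N, still under the 120 N limit.
- **Left tin:** rattles. The level wrist moment flipped between about +0.05 and −0.05 N m, repeatedly, which matches the piece sliding from end to end.
- **One bad reading:** one reading on the left tin first seemed to show a smaller change because the tool was still tilted by 2°. I levelled it and measured again.
- **Final pose:** the tool is at (0.684, 0.109, 0.233), against the board centre I measured at (0.6845, 0.1095). The tin's underside is about 0.20 m above the board, level to about 0.1°, with its long side within about 1° of the board's. The last picture agrees with this.
- **Left alone:** I never went to the right tin, because the loose one was already found. The jar, cup, bottle and the red and orange look-alikes were not approached for any grasp. I did not measure them again afterwards.

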